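Close the gift box and hold it up level for tying

TASK

Put the lid on the filled gift box so that it sits fully home all round, and let go of it; then take the closed box by its sides and lift it, keeping it level, until its underside is about 10 cm above the desk. Finish while still holding it there, still and level and touching nothing but the gripper, so that I can pass the twine underneath. Leave the box cutter, tape roll, parcel and pen cup where they are.

Things in the scene. Friction and masses are not known exactly. Their poses are not given: they have to be found in the camera images.
- giftbox: Gift box base, kraft card, 180 x 62 mm (x long, y wide), rigid upright walls 40 mm high to a flat rim. 5 mm inside the outer faces a white neck rises to 52 mm; its top 8 mm lean in 2 mm as a guide. Partitions make 3 cells centred at x = -57, 0, 57 mm, one item in each, all below 52 mm. Stands on the desk. Origin: centre of underside, z up. 0.13 kg empty; 0.55 to 0.65 kg filled and closed.
- lid: The box's lid, dark teal with a cream stripe along its top, 180 x 62 mm (x long, y wide), 20 mm high, 0.05 kg, lying rim down on the desk. Hollow below, 174 x 56 mm, 16 mm deep: slips over the neck either way round with 2 mm play per side. Home, its rim rests on the box's rim: its origin is 40 mm above the box's, sides flush, 60 mm total height. Origin: centre of the rim plane, z up.
- candle: Candle in an amber glass jar with a wooden cap, 44 mm diameter, 48 mm tall, the heaviest item (about 0.26 kg, give or take a fifth). Loose in one of the three cells, which one varies, so the closed box balances up to about 20 mm off its middle, towards the candle. Origin: centre of its underside.
- tin: Round aluminium tin with a green dot on top, 46 mm diameter, 36 mm tall, 0.09 kg, loose in another cell. Origin: centre of its underside.
- matches: Small clear glass bottle with a cork stopper, 40 mm diameter, 44 mm tall, 0.07 kg, loose in another cell. Origin: centre of its underside.
- table: The wooden desk; its flat top is the work surface at z = 0.
- cutter: Yellow box cutter with a black slider and end, 150 x 22 mm and 14 mm high, lying flat between the box and the lid, its length along its x. To be left alone. Origin: centre of its underside.
- tape_roll: Roll of brown packing tape lying flat, 104 mm diameter, 48 mm high. To be left alone. Origin: centre of its underside.
- parcel: Taped kraft parcel, 100 x 150 mm and 65 mm high. To be left alone. Origin: centre of its underside.
- pen_cup: Blue ceramic cup of 76 mm diameter and 95 mm height, with pens standing up to 180 mm. To be left alone. Origin: centre of its underside.
Not all that is in view belongs to the job. Leave any orange or yellow look-alike of the giftbox alone.

How it is judged (in metres and radians):
On the way, in this order (a step that is already met when the one before it is completed fails the run):
1. the lid sits fully home on the box, with all three items inside, let go of, while the box still stands on the desk (z of lid in the frame of giftbox between 0.0375 and 0.0425 m and x of lid in the frame of giftbox between -0.005 and 0.005 m and y of lid in the frame of giftbox between -0.005 and 0.005 m and angle between the z axis of lid and the z axis of giftbox, either way round below 0.04 rad and angle between the x axis of lid and the x axis of giftbox, either way round below 0.1 rad and z of each of candle, tin, matches in the frame of giftbox below 0.012 m and distance between each of candle, tin, matches and giftbox below 0.075 m and height (world z) of giftbox below 0.006 m and angle between giftbox's own z axis and vertical below 0.05 rad and contact force between the fingers and lid below 0.2 N), for 0.3 s.
2. the closed box is lifted clear of the desk (z of lid in the frame of giftbox between 0.0375 and 0.0425 m and x of lid in the frame of giftbox between -0.005 and 0.005 m and y of lid in the frame of giftbox between -0.005 and 0.005 m and angle between the z axis of lid and the z axis of giftbox, either way round below 0.04 rad and angle between the x axis of lid and the x axis of giftbox, either way round below 0.1 rad and height (world z) of giftbox above 0.06 m and angle between giftbox's own z axis and vertical below 0.15 rad), for 0.1 s.
At the end, for the whole second after the job is handed in: The fingers hold the closed box still (< 0.02 m/s, 0.1 rad/s), its underside 70 to 140 mm up, level within 5 degrees, touched by neither desk nor bystanders; lid home within 2.5 mm in height, 5 mm sideways; the three items inside; bystanders within 30 mm of their starts (z of lid in the frame of giftbox between 0.0375 and 0.0425 m and x of lid in the frame of giftbox between -0.005 and 0.005 m and y of lid in the frame of giftbox between -0.005 and 0.005 m and angle between the z axis of lid and the z axis of giftbox, either way round below 0.04 rad and angle between the x axis of lid and the x axis of giftbox, either way round below 0.1 rad and z of each of candle, tin, matches in the frame of giftbox below 0.012 m and distance between each of candle, tin, matches and giftbox below 0.075 m and height (world z) of giftbox between 0.07 and 0.14 m and angle between giftbox's own z axis and vertical below 0.087 rad and linear speed of giftbox below 0.02 m/s and angular speed of giftbox below 0.1 rad/s and contact force between the fingers and giftbox above 1 N and contact force between giftbox and table below 0.1 N and contact force between giftbox and cutter below 0.1 N and contact force between giftbox and tape_roll below 0.1 N and contact force between giftbox and parcel below 0.1 N and contact force between giftbox and pen_cup below 0.1 N and distance of each of cutter, tape_roll, parcel, pen_cup from where it was at the start of the episode below 0.03 m); the arm keeps its last pose, push and grip.
It fails at once if the gift box is tipped by more than 15 degrees (angle between giftbox's own z axis and vertical above 0.26 rad).
It fails at once if the box cutter is pushed away by more than 30 mm (distance of cutter from where it was at the start of the episode above 0.03 m).
It fails at once if the tape roll is pushed away by more than 30 mm (distance of tape_roll from where it was at the start of the episode above 0.03 m).
It fails at once if the taped parcel is pushed away by more than 30 mm (distance of parcel from where it was at the start of the episode above 0.03 m).
It fails at once if the pen cup is pushed away by more than 30 mm (distance of pen_cup from where it was at the start of the episode above 0.03 m).
It also fails if it takes over 45 s, if anything falls off the work surface, if the arm or the gripper's body presses on something with over 40 N, if the wrist force passes 120 N, or if a joint passes its speed limit or range.

ROBOT

A 6-joint arm with a two-finger parallel gripper is mounted at the origin on the work surface. World frame = base frame: x ahead of the robot, y to its left, z up, the work surface at z = 0. Lengths are in m, angles in degrees, forces in N, time in s.
With the tool pointing down it reaches from about 0.15 to 0.775 m from the base axis. Payload 6.1 kg.
Tool frame: the origin (TCP) lies at the very end of the fingers, on their centre line; the grasp point (between the pads) lies 19 mm behind it; z points along the fingers, y is the line along which they close (so a half turn about z gives the same grasp; the last joint's range is limited). The gripper opens to 85 mm and grips with 20 to 120 N. Pads are 22 mm wide; open, the fingers measure 114 mm over their backs; the gripper's body (76 mm by 85 mm) begins 54 mm behind the grasp point. The pads swing forward as they close: fully open they stand 13 mm farther back than shut.
Start: joints at [77.177, 7.208, -2.269, 80.523, 0, 90], TCP at [0.117, 0.512, 0.204] pointing down, gripper open.
Joint ranges: [-155.77, 155.77], [-54.66, 111.73], [-72.52, 77.12], [-102.08, 115.82], [-83.92, 84.16], [-180, 180]. Speed limits (degrees/s): [136.94, 136.94, 172.46, 180, 180, 180].

INTERFACE

Orientations are given as a 3x3 rotation matrix whose columns are the frame's x, y, z axes.
In Python, from plant import bot gives the robot as it stands. Calls block until the motion is done:
- bot.movep(position, orientation): joint-space move of the TCP to a pose.
- bot.move_linear(position, rotation=None, velocity=0.15, threshold=None): straight line of the TCP; rotation=None keeps the orientation; velocity is the mean speed in m/s. With threshold (N) it stops when the force on the tool has changed by that much, and returns True; else False.
- bot.move_j(angles): joint-space move.
- bot.grip(opening, grip_force=None): finger opening in m; grip_force is the grip in N (None keeps the last); returns when the fingers have stopped.
- bot.pause(seconds).
- bot.inverse_kinematics(position, orientation): joint angles nearest the present ones, or None.
- bot.get_image(name): name is "scene" or "top" or "wrist"; returns the picture (384x512x3 uint8, blue, green, red); there is no depth.
- bot.calibration(name): a dict with "vertical_fov" (degrees; the focal length in pixels is half the picture's height over the tangent of half this angle, whatever the lens; pixels are square), "cx", "cy" (the principal point, pixels), "distortion" ([k1, k2, p1, p2, k3] as OpenCV has them; the pictures are not rectified), "camera_from_world" (4x4, takes a point from world to camera coordinates). Camera axes: x right, y down, z forward; pixel columns grow to the right and rows downward; lengths in m; the calibration is good to about 2 mm. A picture is of the moment at which its call begins: read the wrist's pose just before it. calibration takes no time and is no camera call; for the wrist camera it gives the pose at the moment of the call.
A pose or a line that the arm cannot do raises bot.MotionError and nothing moves.
- bot.hand_in(): hands the job in; it is judged then, once.
Readings, each from a call of its own:
- bot.get_time(): time.
- bot.get_joint_pos(): joint angles.
- bot.get_qd(): joint speeds.
- bot.get_joint_torque(): joint torques, N m.
- bot.get_position(): TCP position.
- bot.get_orientation(): TCP orientation.
- bot.get_wrist_force(): force on the tool from outside, world axes, zero at the start.
- bot.get_wrist_torque(): the same for the moment, N m.
- bot.get_grip_width(): finger opening in m.
- bot.get_gripper_force(): force on a finger pad.
Only numpy, scipy, OpenCV 4.12 (cv2) and the standard library are available. Lean on these libraries where they do the work, as an engineer would, in place of code of your own. Each camera call takes 0.05 s, during which the arm holds its last target. There are 200 camera calls.

## Working session

There is one attempt and no reset: what is moved stays moved. The work goes in short steps, each a Python script; the robot and the scene stay as the last script left them, time stands still between calls to the robot, and variables do not carry over. Pictures are saved under pics/ and viewed, at most 10 in all, crops included, and the job is handed in when it is done.

```bash
mkdir -p pics; ls; python3 - <<'E'
from plant import bot
import cv2,numpy as np
for n in("top","scene"):
    cv2.imwrite(f"pics/{n}0.png",bot.get_image(n)); c=bot.calibration(n); print(n,c)
E
```

```text
pics
top {'vertical_fov': 45.61385732853476, 'cx': 247.81407397639063, 'cy': 193.67719436803029, 'distortion': array([0.04220431, 0.        , 0.        , 0.        , 0.        ]), 'camera_from_world': array([[-0.02089813, -0.99970608, -0.0122892 ,  0.10851157],
       [-0.9808772 ,  0.02288046, -0.19327803,  0.52657232],
       [ 0.19350241,  0.00801504, -0.98106706,  1.6561634 ],
       [ 0.        ,  0.        ,  0.        ,  1.        ]])}
scene {'vertical_fov': 45.09294241545677, 'cx': 255.84605635491377, 'cy': 184.30163269237391, 'distortion': array([-0.01601438,  0.        ,  0.        ,  0.        ,  0.        ]), 'camera_from_world': array([[-0.25511703,  0.96690807, -0.00201866,  0.04332787],
       [ 0.76307409,  0.20005272, -0.61457045, -0.38809578],
       [-0.59382929, -0.15832778, -0.78885936,  1.70774359],
       [ 0.        ,  0.        ,  0.        ,  1.        ]])}
```

View pics/top0.png

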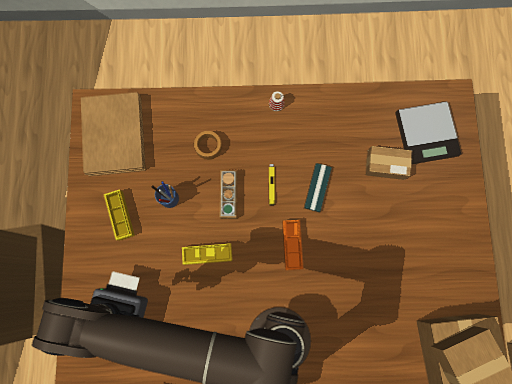

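View pics/scene0.png

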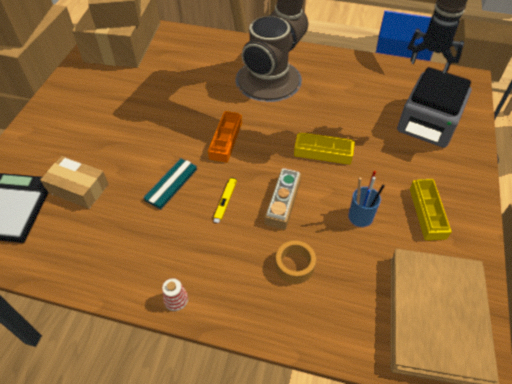

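The top view shows the gift box at about (229,194), the lid at (319,188) and the cutter between them at (271,185). The yellow and orange boxes are decoys. Next I'll get coarse positions and take wrist close-ups.

```bash
cat > h.py <<'E'
from plant import bot
import cv2,numpy as np
def cast(cal,px,z):
    f=192/np.tan(np.radians(cal["vertical_fov"]/2))
    K=np.array([[f,0,cal["cx"]],[0,f,cal["cy"]],[0,0,1]])
    u=cv2.undistortPoints(np.array(px,float).reshape(-1,1,2),K,np.array(cal["distortion"],float)).reshape(-1,2)
    T=np.linalg.inv(cal["camera_from_world"]); d=np.c_[u,np.ones(len(u))]@T[:3,:3].T; o=T[:3,3]
    return (o+d*((z-o[2])/d[:,2])[:,None])[:,:2]
def down(yaw):  # tool down, closing axis (tool y) = world direction yaw+90deg
    c,s=np.cos(yaw),np.sin(yaw)
    return np.array([[c,s,0],[s,-c,0],[0,0,-1]])
def mask(im,lo,hi): return cv2.inRange(cv2.cvtColor(im,cv2.COLOR_BGR2HSV),lo,hi)
TEAL=((80,90,20),(105,255,160))
def biggest(m):
    return max(cv2.findContours(m,cv2.RETR_EXTERNAL,cv2.CHAIN_APPROX_NONE)[0],key=cv2.contourArea)
def rect(P):
    c,(w,h),a=cv2.minAreaRect((P*1000).astype(np.float32))
    if w<h: a+=90; w,h=h,w
    a=(a+90)%180-90
    return np.array(c)/1000,(w,h),a
E
python3 - <<'E'
from h import *
im=cv2.imread("pics/top0.png");cal=bot.calibration("top")
m=mask(im,*TEAL);m[:, :295]=0;m[:,340:]=0
print("lid",rect(cast(cal,biggest(m).reshape(-1,2),.02)))
print("box z40",cast(cal,[[221,171],[237,171],[237,217],[221,217]],.045))
print("cutter",cast(cal,[[271,165],[272,205]],.014))
R=bot.get_orientation();print(R,bot.get_position())
T=np.linalg.inv(bot.calibration("wrist")["camera_from_world"]);print(T)
E
```

```text
lid (array([ 0.56040051, -0.15102028]), (180.7645263671875, 19.42991065979004), -16.880233764648438)
box z40 [[0.62032135 0.19683662]
 [0.61887649 0.13610128]
 [0.44275843 0.13897593]
 [0.44411955 0.1985178 ]]
cutter [[0.64735653 0.00507158]
 [0.49030431 0.00608034]]
[[-9.75059870e-01  2.21941749e-01 -3.33098694e-04]
 [ 2.21941998e-01  9.75058856e-01 -1.40587694e-03]
 [ 1.27680451e-05 -1.44474277e-03 -9.99998956e-01]] [0.11641668 0.51151442 0.20310242]
[[ 2.22219790e-01  9.21297952e-01  3.19105702e-01  3.34097416e-02]
 [ 9.74996553e-01 -2.09882504e-01 -7.30140784e-02  5.31345525e-01]
 [-2.93017285e-04  3.27352132e-01 -9.44902374e-01  3.73699282e-01]
 [ 0.00000000e+00  0.00000000e+00  0.00000000e+00  1.00000000e+00]]
```

```bash
python3 - <<'E'
from h import *
np.set_printoptions(precision=4,suppress=True)
print(bot.calibration("wrist")["vertical_fov"])
for n,xy,y in(("box",(.532,.168),180),("lid",(.56,-.16),163)):
    R=down(np.radians(y)); p=np.array(xy)+.03*R[:2,0]
    bot.movep([*p,.25],R); bot.pause(.3)
    cal=bot.calibration("wrist"); im=bot.get_image("wrist")
    cv2.imwrite(f"pics/w_{n}.png",im); np.save(f"pics/w_{n}.npy",cal,allow_pickle=True)
a=np.hstack([cv2.imread("pics/w_box.png"),cv2.imread("pics/w_lid.png")])
cv2.imwrite("pics/w.png",cv2.resize(a,(800,300),interpolation=cv2.INTER_AREA))
print(bot.get_time(),bot.get_joint_pos())
E
```

```text
67.21021901606777
3.8917 [-15.8129  10.559    7.4816  86.9166   0.0002   1.1134]
```

View pics/w.png

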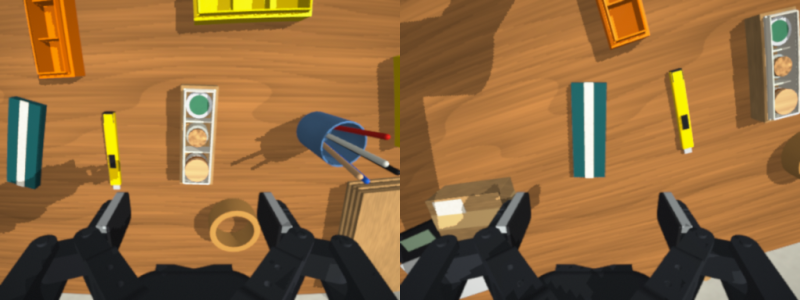

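The left half shows the box with the tin at the robot end, the corked bottle in the middle and the wooden-capped candle apparently at the far +x end. The right half shows the lid upright at about (588,130), with its cream stripe clear.

```bash
python3 - <<'E'
from h import *
np.set_printoptions(precision=4,suppress=True)
L=lambda n:np.load(f"pics/w_{n}.npy",allow_pickle=True).item()
out=[]
# lid
im=cv2.imread("pics/w_lid.png");cal=L("lid");x0,y0,x1,y1=205,90,275,240
roi=np.zeros(im.shape[:2],np.uint8);roi[y0:y1,x0:x1]=255
m=mask(im,(0,0,150),(179,60,255))&roi
c=biggest(m);print("stripe",rect(cast(cal,c.reshape(-1,2),.02)))
t=cv2.morphologyEx((mask(im,*TEAL)|m)&roi,cv2.MORPH_CLOSE,np.ones((5,5)))
d=biggest(t);print("lid",rect(cast(cal,d.reshape(-1,2),.02)))
cv2.drawContours(im,[c],-1,(0,0,255),1);cv2.drawContours(im,[d],-1,(255,0,255),1)
out.append(cv2.resize(im[80:250,190:290],None,fx=3.5,fy=3.5,interpolation=0))
# box
im=cv2.imread("pics/w_box.png");cal=L("box")
roi[:]=0;roi[100:245,222:285]=255
m=cv2.morphologyEx(mask(im,(0,0,120),(179,60,255))&roi,cv2.MORPH_CLOSE,np.ones((5,5)))
c=biggest(m);print("neck z52",rect(cast(cal,c.reshape(-1,2),.052)))
out.append(cv2.resize(im[80:250,200:300],None,fx=3.5,fy=3.5,interpolation=0))
cv2.drawContours(im,[c],-1,(0,0,255),1)
cv2.imwrite("pics/z.png",np.hstack(out))
E
```

```text
stripe (array([ 0.5534, -0.1661]), (181.2082061767578, 17.135969161987305), -16.97998809814453)
lid (array([ 0.5536, -0.1656]), (181.2179412841797, 59.727962493896484), -17.02039337158203)
neck z52 (array([0.5305, 0.1764]), (170.22354125976562, 51.56583786010742), -1.875)
```

View pics/z.png

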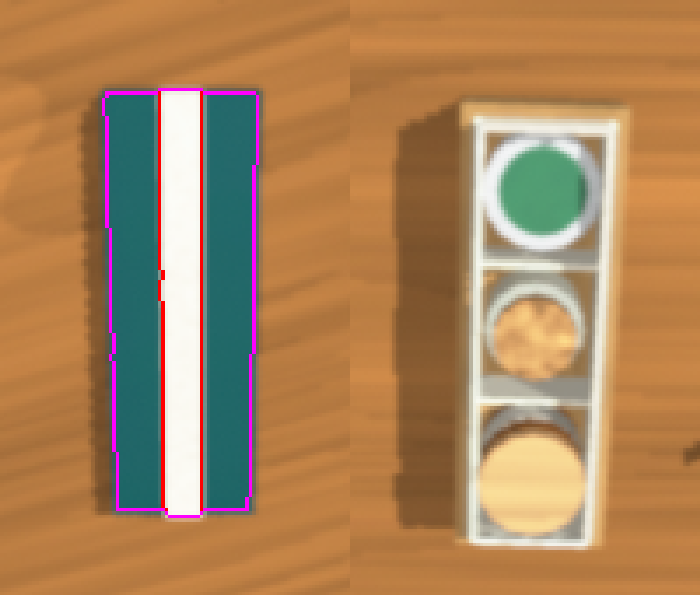

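The candle (largest wooden cap) is in the +x cell, so the balance point is about 16 mm towards +x. Next come centred overhead measurements of both parts, in the same hand-relative pose.

```bash
cat >> h.py <<'E'
def look(xy,yaw,box,tag):
    R=down(np.radians(yaw)); p=np.array(xy)-.083*R[:2,0]
    bot.movep([*p,.25],R); bot.pause(.3)
    cal=bot.calibration("wrist"); im=bot.get_image("wrist"); cv2.imwrite(f"pics/o_{tag}.png",im)
    C=cal["camera_from_world"]; f=192/np.tan(np.radians(cal["vertical_fov"]/2))
    q=C@[*xy,.03,1]; u,v=int(f*q[0]/q[2]+cal["cx"]),int(f*q[1]/q[2]+cal["cy"])
    roi=np.zeros(im.shape[:2],np.uint8);roi[max(v-90,0):v+90,max(u-32,0):u+32]=255
    m=mask(im,(0,0,120 if box else 150),(179,60,255))&roi
    m=cv2.morphologyEx(m,cv2.MORPH_CLOSE,np.ones((5,5)))
    print(tag,"px",u,v,"cam",np.linalg.inv(C)[:3,3])
    r=rect(cast(cal,biggest(m).reshape(-1,2),.047 if box else .02)); print(r); return r
E
python3 - <<'E'
from h import *
np.set_printoptions(precision=4,suppress=True)
look((.5535,-.166),163,False,"lid")
look((.5305,.1764),178.1,True,"box")
print(bot.get_time())
E
```

```text
lid px 246 90 cam [ 0.5506 -0.1643  0.4216]
(array([ 0.5536, -0.1659]), (181.07200622558594, 18.405357360839844), -16.65973663330078)
box px 247 89 cam [0.5286 0.1765 0.4206]
(array([0.5319, 0.1765]), (169.85690307617188, 52.318607330322266), -1.8722763061523438)
6.475
```

```bash
python3 - <<'E'
from h import *
np.set_printoptions(precision=4,suppress=True)
R=down(np.radians(180-16.9)); x,y=.5536,-.1659
bot.grip(.085,25)
bot.movep([x,y,.12],R); bot.move_linear([x,y,.03],velocity=.12)
f0=bot.get_wrist_force()
print("touch",bot.move_linear([x,y,-.001],velocity=.05,threshold=6),bot.get_position())
bot.grip(.0,25); bot.pause(.2)
p=bot.get_position();print("grip",bot.get_grip_width(),bot.get_gripper_force(),p,bot.get_wrist_force()-f0)
bot.move_linear([p[0],p[1],.14],velocity=.12)
print(bot.get_grip_width(),bot.get_wrist_force()-f0)
R=down(np.radians(180-1.87)); b=(.5319,.1765)
bot.movep([*b,.14],R); bot.pause(.3)
print(bot.get_time(),bot.get_position())
a=bot.get_image("wrist"); s=bot.get_image("scene")
cv2.imwrite("pics/held.png",np.hstack([a[:,56:456],s[100:292,200:400].repeat(2,0).repeat(2,1)]))
E
```

```text
touch False [ 0.5537 -0.1659 -0.001 ]
grip -0.00042713070083951957 0.0 [ 0.5536 -0.1659 -0.001 ] [-0.336   0.1856 -1.2946]
4.1169610560399804e-05 [-0.5067  0.2231 -0.9369]
13.6167 [0.5322 0.1757 0.14  ]
```

View pics/held.png

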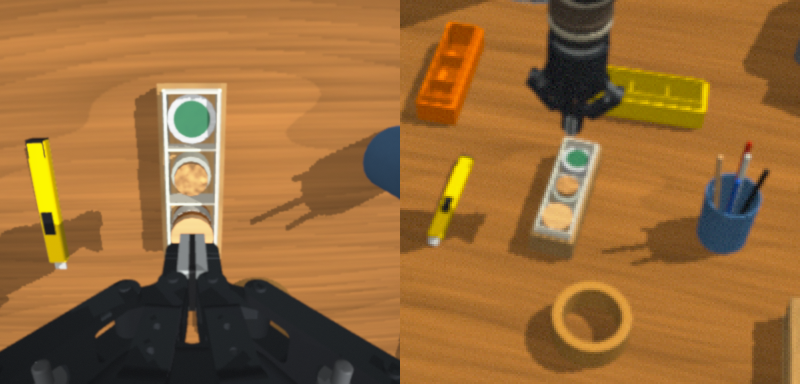

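The gripper missed: it closed to zero width, and the fingers are shut above the box while the box is undisturbed. I'll check where the lid is now.

```bash
python3 - <<'E'
from h import *
np.set_printoptions(precision=4,suppress=True)
bot.grip(.085,25)
R=down(np.radians(163))
look((.5536,-.1659),163.1,False,"lid2")
a=cv2.imread("pics/o_lid2.png"); s=bot.get_image("scene")
cv2.imwrite("pics/lid2.png",np.hstack([a[:,56:456],s[120:312,80:280].repeat(2,0).repeat(2,1)]))
print(bot.get_time(),bot.get_grip_width())
E
```

```text
lid2 px 246 90 cam [ 0.5516 -0.1638  0.4206]
(array([ 0.5539, -0.1655]), (180.6057586669922, 18.237709045410156), -17.10833740234375)
16.3667 0.08494781422729397
```

View pics/lid2.png

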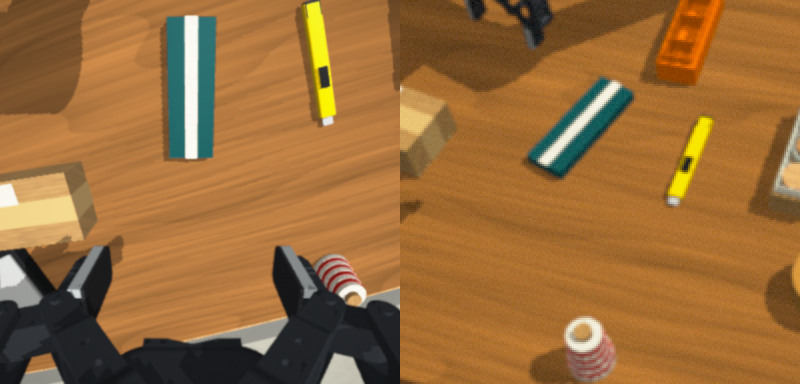

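The lid hasn't moved, so the open fingers passed above it because of the pad swing. I'll touch down on the desk with a force guard to find the true tip height, back off slightly and grip.

```bash
python3 - <<'E'
from h import *
np.set_printoptions(precision=4,suppress=True)
R=down(np.radians(180-17)); x,y=.5538,-.1657
bot.grip(.074,30)
bot.movep([x,y,.03],R)
t=bot.move_linear([x,y,-.022],velocity=.04,threshold=4); p=bot.get_position()
print("touch",t,p,bot.get_wrist_force(),bot.get_time())
if p[2]<-.001:
    bot.move_linear([x,y,p[2]+.004],velocity=.05)
    bot.grip(.0,30)
    print("grip",bot.get_grip_width(),bot.get_gripper_force(),bot.get_position(),bot.get_wrist_force())
print(bot.get_time())
E
```

```text
touch False [ 0.554  -0.1658 -0.0217] [ 0.0609 -0.5496  0.7421] 19.025
grip 0.06075723805948315 32.53636792302132 [ 0.5541 -0.1658 -0.0171] [-1.4075  0.1793  4.8287]
19.55
```

```bash
python3 - <<'E'
from h import *
np.set_printoptions(precision=4,suppress=True)
p=bot.get_position()
bot.move_linear([p[0],p[1],.12],velocity=.15)
R=down(np.radians(180-1.87)); b=(.5319,.1765)
bot.movep([*b,.12],R)
bot.move_linear([*b,.06],velocity=.12); bot.pause(.2)
print(bot.get_grip_width(),bot.get_position(),bot.get_wrist_force(),bot.get_time())
a=bot.get_image("wrist"); s=bot.get_image("scene")
cv2.imwrite("pics/held2.png",np.hstack([a[:,56:456],s[120:248,210:343].repeat(3,0).repeat(3,1)[:384,:399]]))
E
```

```text
0.06062096965934811 [0.5326 0.1767 0.0611] [-0.3682 -0.9225 -0.1123] 22.7583
```

View pics/held2.png

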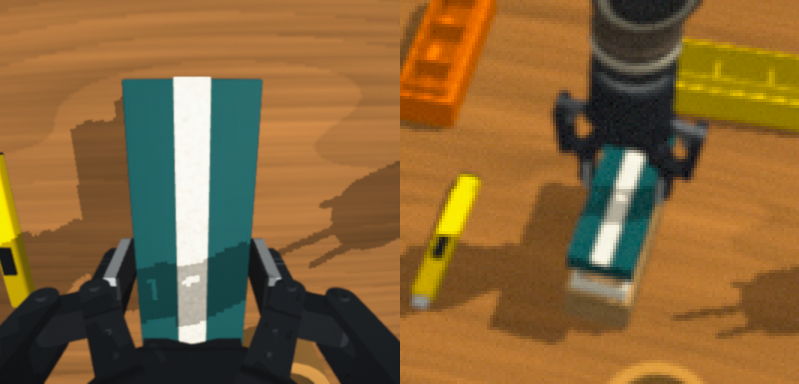

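The lid is held level and square over the neck: the stripe is at columns 175–212 in the left half, and the neck shows just below the lid in the right half. I'll lower it with a force guard.

```bash
python3 - <<'E'
from h import *
np.set_printoptions(precision=4,suppress=True)
b=(.5319,.1765)
t=bot.move_linear([*b,.0205],velocity=.035,threshold=8)
print(t,bot.get_position(),bot.get_wrist_force(),bot.get_wrist_torque(),bot.get_grip_width(),bot.get_time())
E
```

```text
True [0.5316 0.1764 0.0229] [-0.0063 -0.4666  5.2514] [-0.0078  0.1283 -0.019 ] 0.060765210121441114 23.8333
```

It stopped at exactly the home height, 40 mm above where it was grasped. I'll release it, back off and check the fit from overhead.

```bash
sed -i 's/def look(xy,yaw,box,tag):/def look(xy,yaw,box,tag,z=.02):/; s/else \.02))/else z))/; s/xy,\.03,1/xy,z,1/' h.py; python3 - <<'E'
from h import *
np.set_printoptions(precision=4,suppress=True)
bot.grip(.085,30); p=bot.get_position()
bot.move_linear([p[0],p[1],.11],velocity=.2)
look((.5319,.1765),178.13,False,"closed",.06)
s=bot.get_image("scene");a=cv2.imread("pics/o_closed.png")
cv2.imwrite("pics/closed.png",np.hstack([a[:,56:456],s[120:248,210:343].repeat(3,0).repeat(3,1)[:384,:399]]))
print(bot.get_time())
E
```

```text
closed px 246 91 cam [0.5291 0.1774 0.4198]
(array([0.5318, 0.1776]), (181.7705078125, 18.27543067932129), -1.8220672607421875)
25.8833
```

View pics/closed.png

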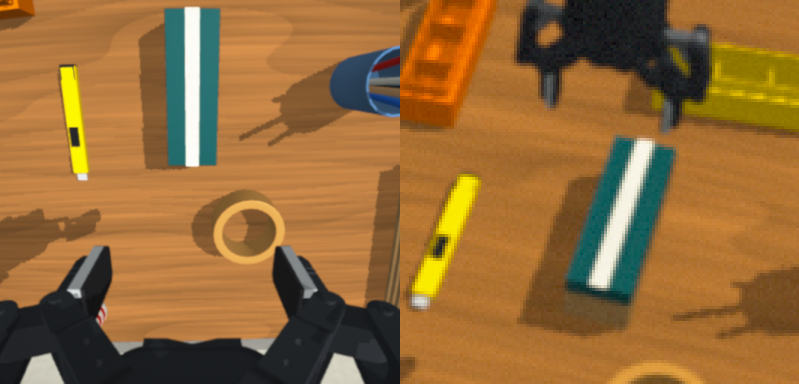

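The lid is home: the stripe centre matches the box to about 1 mm and 0.1°, and the outline is flush. Next I'll grasp the sides of the base at the balance point and do a short test lift.

```bash
python3 - <<'E'
from h import *
np.set_printoptions(precision=4,suppress=True)
R=down(np.radians(180-1.85)); b=(.5318+.016,.1767)
bot.movep([*b,.07],R)
f0=bot.get_wrist_force();t0=bot.get_wrist_torque()
print(bot.move_linear([*b,-.007],velocity=.06,threshold=5),bot.get_position())
bot.grip(0,70); p=bot.get_position()
print("grip",bot.get_grip_width(),bot.get_gripper_force(),p,bot.get_wrist_force()-f0)
bot.move_linear([p[0],p[1],p[2]+.012],velocity=.03); bot.pause(.2)
print(bot.get_grip_width(),bot.get_wrist_force()-f0,bot.get_wrist_torque()-t0,bot.get_time())
s=bot.get_image("scene");a=bot.get_image("wrist")
cv2.imwrite("pics/lift.png",np.hstack([a[:,56:456],s[120:248,210:343].repeat(3,0).repeat(3,1)[:384,:399]]))
E
```

```text
False [ 0.5481  0.1768 -0.0065]
grip 0.06122782280347265 78.33631597459316 [ 0.5483  0.1765 -0.0063] [-1.0337 -1.8903  3.751 ]
0.061424058030615056 [ 0.4822  0.5424 -7.0797] [ 0.054  -0.0411 -0.1125] 29.225
```

View pics/lift.png

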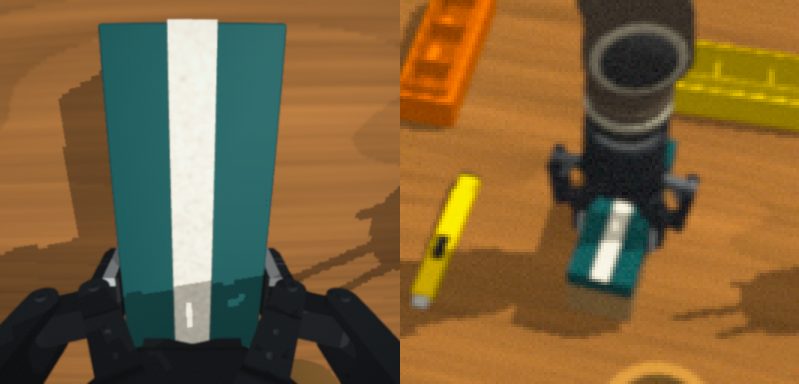

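The short lift took the whole weight (7.1 N) with a moment of only about 0.04 N m, and the box looks level and closed. Now I'll go to full height, comparing wrist images to catch any tilt or slip.

```bash
python3 - <<'E'
from h import *
np.set_printoptions(precision=4,suppress=True)
def st():
    im=bot.get_image("wrist"); m=mask(im,*TEAL); m[:,:130]=0;m[:,380:]=0
    c=biggest(m).reshape(-1,2); print("px",c.min(0),c.max(0),bot.get_grip_width(),bot.get_position(),bot.get_time()); return im
st(); p=bot.get_position()
bot.move_linear([p[0],p[1],.095],velocity=.06); bot.pause(.5)
st(); bot.pause(.7); a=st()
print(bot.get_wrist_force(),bot.get_wrist_torque(),bot.get_qd())
s=bot.get_image("scene")
cv2.imwrite("pics/final.png",np.hstack([a[:,56:456],s[110:238,210:343].repeat(3,0).repeat(3,1)[:384,:399]]))
E
```

```text
px [155  23] [229 347] 0.06113455315300907 [0.5482 0.1765 0.0056] 29.375
px [266  23] [341 348] 0.06111548709095309 [0.5482 0.1764 0.095 ] 31.5667
px [266  23] [341 348] 0.06111222867855564 [0.5482 0.1764 0.095 ] 32.3167
[-0.6418  0.2739 -6.2888] [0.0417 0.0327 0.0024] [ 0.0141 -0.0603  0.0494  0.0256 -0.0043 -0.0585]
```

View pics/final.png

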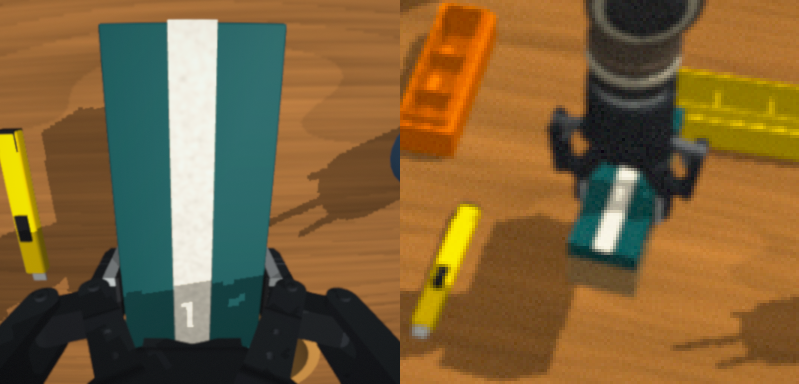

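The box sits in the hand exactly as before (top edge still at row 23), level, still and about 10 cm up. Handing in.

```bash
python3 -c "
from plant import bot
print(bot.hand_in())"
```

```text
the job is handed in; nothing more can be done
None
```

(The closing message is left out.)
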